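# Set the bench magnifier over the petri dish

### The job

Get the bench magnifier ready for looking at the petri dish: swing its arm until the lens is centred straight above the dish, and tilt the lens head level. Leave the dish and the white weigh boat lying where they are.

Things in the scene. Friction and masses are not known exactly. Their poses are not given: they have to be found in the camera images.
- magnifier: bench magnifier's fixed stand: grey round foot 124 mm across and steel post; it cannot move. Origin: centre of the foot's underside, on the vertical swivel axis. At swivel 0 the arm points along this body's -x axis.
- magnifier_hub (a point): point on the swivel axis at the height of the arm's centre line, 165 mm above the worktop; the black hub there is 30 mm across and ends 19 mm above this point
- magnifier_swivel (a joint): swing of the arm about the vertical post, rad, -1.3 to 1.3; 0: arm along the stand's -x axis; positive is anticlockwise seen from above. Stiff with friction (about 0.2 N m), stays where it is left.
- magnifier_bar (a point): middle of the free length of the arm's bare aluminium bar, 95 mm from the swivel axis; the bar is 10 mm wide, 14 mm tall, level, free from 20 to 115 mm from the axis; a good place to push sideways
- magnifier_tilt (a joint): tilt of the lens head about the arm's own horizontal axis, rad, -0.9 to 0.9; 0: lens level; positive: the tab 'tab_r' is raised, 'tab_l' lowered. Stiff with friction (about 0.1 N m), stays where it is left.
- magnifier_lens (a point): centre of the round lens, on the tilt axis, 190 mm from the swivel axis, 165 mm above the worktop. White rim 108 mm across, 14 mm thick, clear glass inside; the point's z axis is normal to the lens
- magnifier_tab_r (a point): top face centre of one blue thumb tab on the rim (22 mm along the arm, 7 mm thick, reaching 72 mm from the tilt axis), 64 mm from the tilt axis; on the robot's right when the arm points at the robot. Pressing it down lowers the tilt value
- magnifier_tab_l (a point): the same on the other blue tab, across the lens; pressing it down raises the tilt value
- petri_dish: round clear 60 mm class petri dish with tan filling and lid, 72 mm across, 14 mm high, loose on the worktop to one side of the lens; origin: centre of its underside
- weigh_boat: white hexagonal weigh boat, 62x72x10 mm, loose on the worktop to the other side of the lens; origin: centre of its underside

How it is judged:
At the end, for the whole second after the job is handed in: the lens centre is within 18 mm (horizontally) of the petri dish's centre, the lens is level within 0.12 rad (7 degrees), and the arm and head are at rest (horizontal distance between magnifier_lens and petri_dish below 0.018 m and value of joint magnifier_tilt between -0.12 and 0.12 rad and velocity of joint magnifier_swivel between -0.05 and 0.05 rad/s and velocity of joint magnifier_tilt between -0.05 and 0.05 rad/s); the robot touches nothing.
It fails at once if the petri dish is shifted more than 15 mm (distance of petri_dish from where it was at the start of the episode above 0.015 m).
It fails at once if the weigh boat is shifted more than 15 mm (distance of weigh_boat from where it was at the start of the episode above 0.015 m).
It also fails if it takes over 53 s, if anything falls off the work surface, if the arm or the gripper's body presses on something with over 40 N, if the wrist force passes 120 N, or if a joint passes its speed limit or range.

### The arm

A 7-joint arm with a two-finger parallel gripper is mounted at the origin on a cart in front of the work surface, level with it; the furniture and walls round the work are solid. World frame = base frame: x ahead of the robot, y to its left, z up, the work surface at z = 0. Lengths are in m, angles in rad, forces in N, time in s.
With the tool pointing down it reaches from about 0.4 to 0.875 m from the base axis. Payload 19.3 kg.
Tool frame: the origin (TCP) lies at the very end of the fingers, on their centre line; the grasp point (between the pads) lies 19 mm behind it; z points along the fingers, y is the line along which they close (so a half turn about z gives the same grasp; the last joint's range is limited). The gripper opens to 85 mm and grips with 20 to 120 N. Pads are 22 mm wide; open, the fingers measure 114 mm over their backs; the gripper's body (76 mm by 85 mm) begins 54 mm behind the grasp point. The pads swing forward as they close: fully open they stand 13 mm farther back than shut.
Start: joints at [1.19, 0.521, -0.036, 1.599, 0.021, 1.021, -0.113], TCP at [0.191, -0.595, 0.231] pointing down, gripper open.
Joint ranges: [-2.91, 2.91], [-0.3, 2.13], [-1.5, 1.42], [0.17, 2.43], [-1.26, 4.41], [0.16, 1.93], [-2.52, 2.52]. Speed limits (rad/s): [1.89, 1.89, 2.39, 2.39, 3.01, 3.01, 3.01].

### API

Orientations are given as [roll, pitch, yaw] about the fixed x, y, z axes, in that order (R = Rz(yaw) Ry(pitch) Rx(roll)).
In Python, from workcell import observe, grab_frame, job_done gives the robot as it stands.
- The arm moves only by the tool move_arm, never from a script. Its argument "plan" is a list that holds one entry, the list of rows, each a list of 7 numbers: the shift along the tool's x, y, z each as a share of 0.02 m, from -1 to 1, then the turn, a rotation vector about the tool's x, y, z each as a share of 6 degrees, from -1 to 1, then the opening, from -1 (shut) to 1 (fully open). A call has exactly 10 rows; each row shifts and turns the commanded pose from where the row before left it, along the tool's axes as they then stand; what a row does not reach is not made up. A row lasts 1/10 s, in which the tool goes at most 50 mm and 8.59 degrees, less where a joint would pass 70% of its speed; a pose out of reach is approached as far as the arm can. A call with a number of a shift or a turn outside -1 to 1 is refused whole. A call with a gripper value outside its range is refused whole. The fingers move at their own pace and stop on an object; "grip_force" is the grip in N (left out, the last holds). Time passes only in rows, so rows that do not move let the fingers close, or fill a call up. It gives the time, the measured TCP pose, the force, the opening and the grip force at its end, in the units of the state.
- observe(): the state, without advancing time (a new reading comes with each control period).
- grab_frame(name): name is "side" or "top" or "wrist"; returns a dict with "color" (400x640x3 uint8, red, green, blue), "intrinsics" (3x3 intrinsics, pixels), "position" and "orientation" of the camera in the world; the wrist camera has in their place "tool_from_camera" (4x4, takes a point from camera to tool coordinates, whose origin is the TCP and whose axes are the flange's). Camera axes: x right, y down, z forward; pixel columns grow to the right and rows downward; lengths in m; the calibration is good to about 2 mm. A picture is of the moment at which its call begins: read the wrist's pose just before it. There is no depth.
- job_done(): hands the job in; it is judged then, once.
The state is a dict: "clock": time; "qpos": joint angles; "qd": joint speeds; "joint_efforts": joint torques, N m; "position": TCP position; "tool_rot": TCP orientation; "force": force on the tool from outside, world axes, zero at the start; "moment": the same for the moment, N m; "grip_width": finger opening in m; "finger_force": force on a finger pad.
Only numpy, scipy, OpenCV 4.12 (cv2) and the standard library are available. Lean on these libraries where they do the work, as an engineer would, in place of code of your own. Each camera call takes 0.05 s, during which the arm holds its last target. There are 200 camera calls.

## Working session

There is one attempt and no reset: what is moved stays moved. The work goes in short steps, Python scripts to look and compute and a tool call to move; the robot and the scene stay as the last step left them, time stands still between calls to the robot, and variables do not carry over. Pictures are saved under pics/ and viewed, at most 10 in all, crops included, and the job is handed in when it is done.

Besides the shell and the picture viewer there is one more tool, called after "Call:" in YAML: its name, and indented under it one key for each argument. move_arm: Moves the arm, as the interface text tells. Shift numbers are shares of 0.02 m and turn numbers shares of 6 degrees, none past 1 either way. Its arguments: {"type":"object","properties":{"plan":{"type":"array"},"grip_force":{"type":"number"}},"required":["plan"]}

```bash
mkdir -p pics; cat > h.py <<'E'
import numpy as np,cv2,json
from workcell import observe,grab_frame
from scipy.spatial.transform import Rotation as R
def rotm(o):
    o=np.array(o,float)
    if o.shape==(3,3): return o
    if o.size==4: return R.from_quat(o).as_matrix()
    return R.from_euler('xyz',o).as_matrix()
def ray(f,u,v):
    d=rotm(f['orientation'])@np.linalg.inv(np.array(f['intrinsics']))@[u,v,1]
    return np.array(f['position']),d
def onz(f,u,v,z):
    p,d=ray(f,u,v); return p+d*(z-p[2])/d[2]
def proj(f,X):
    c=np.array(f['intrinsics'])@rotm(f['orientation']).T@(np.array(X)-np.array(f['position'])); return c[:2]/c[2]
def save(f,n): cv2.imwrite('pics/'+n+'.png',cv2.cvtColor(f['color'],cv2.COLOR_RGB2BGR))
E
python3 - <<'E'
from h import *
s=observe();print(s)
for n in ('top','side'):
    f=grab_frame(n);save(f,n+'0');print(n,f['position'],f['orientation'],f['intrinsics'])
E
```

```text
{'clock': 0.0, 'qpos': array([ 1.1897964 ,  0.52199427, -0.03630661,  1.59999912,  0.02122768,
        1.02111704, -0.11281991]), 'qd': array([ 1.14384438e-03, -3.51338924e-04, -5.42835100e-05, -1.74623797e-04,
        6.48501089e-04, -6.31895899e-04,  1.00142897e-03]), 'joint_efforts': array([ 4.28450612e-04, -9.27096176e+01,  1.97980665e+00, -3.69933486e+01,
        1.78772846e-02,  8.14705360e-03, -3.11969825e-05]), 'position': array([ 0.19097969, -0.59475111,  0.23074147]), 'tool_rot': array([-3.14046622e+00,  1.15437769e-04,  3.10766406e-01]), 'force': array([-0.63491297, -0.19381304, -0.1947363 ]), 'moment': array([-0.03810892, -0.00847071,  0.01094229]), 'finger_force': 0.0, 'grip_width': 0.085584970006396}
top [0.37140145 0.13009462 0.97981389] [-2.954769   -0.0071904  -1.54500934] [[419.46833624   0.         321.18378291]
 [  0.         419.46833624 190.68145897]
 [  0.           0.           1.        ]]
side [ 0.24012605 -0.45360252  0.60899051] [-2.20747758  0.01123685 -0.46617794] [[449.06578304   0.         320.17579371]
 [  0.         449.06578304 202.3057976 ]
 [  0.           0.           1.        ]]
```

View pics/top0.png

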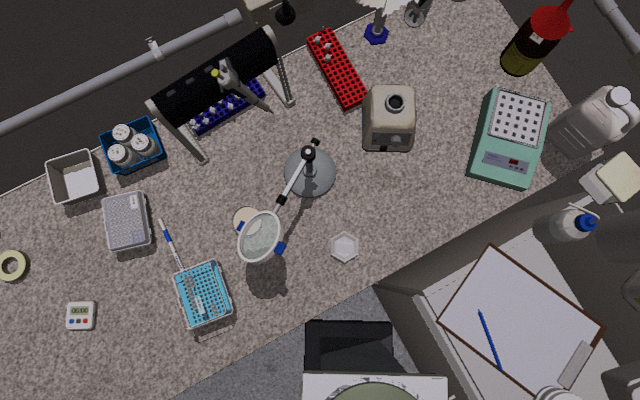

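View pics/side0.png

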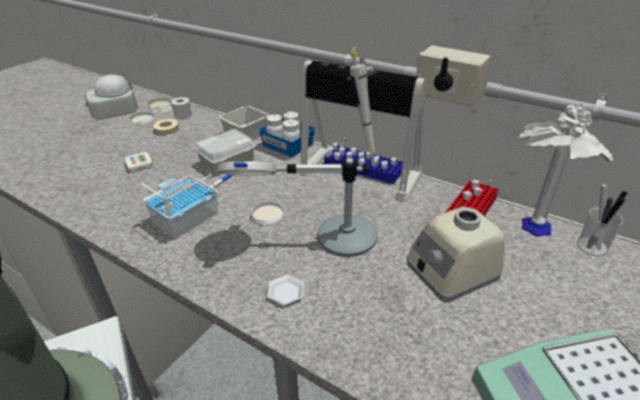

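The top view shows the hub at (308,152), the lens around (261,237), blue tabs near (240,226) and (280,249), the dish partly under the rim near (246,220), and the boat at (344,247). In the side view the dish is at (267,214), the boat at (286,291) and the hub at (349,170).

```bash
cat >> h.py <<'E'
def tri(f,a,g,b):
    p,d=ray(f,*a);q,e=ray(g,*b);d/=np.linalg.norm(d);e/=np.linalg.norm(e)
    t=np.linalg.lstsq(np.c_[d,-e],q-p,rcond=None)[0]
    A=p+t[0]*d;B=q+t[1]*e; return (A+B)/2,np.linalg.norm(A-B)
def blobs(m,amin=15):
    n,l,s,c=cv2.connectedComponentsWithStats(m.astype(np.uint8))
    return [(s[i,4],c[i].round(1),s[i,:4]) for i in range(1,n) if s[i,4]>=amin]
E
python3 - <<'E'
from h import *
t=grab_frame('top');s=grab_frame('side')
hs=lambda f:cv2.cvtColor(f['color'],cv2.COLOR_RGB2HSV)
for f,nm,x0,x1,y0,y1 in((t,'top',225,300,205,275),(s,'side',215,300,150,245)):
    H=hs(f)[y0:y1,x0:x1]
    for k,m in(('blue',(H[...,0]>100)&(H[...,0]<130)&(H[...,1]>130)),('tan',(H[...,0]>8)&(H[...,0]<28)&(H[...,1]>40)&(H[...,2]>170))):
        print(nm,k,[(int(a),c+[x0,y0],b[2:]) for a,c,b in blobs(m)])
    c=cv2.resize(cv2.cvtColor(f['color'][y0-60:y1+10,x0-10:x1+70],cv2.COLOR_RGB2BGR),None,fx=4,fy=4,interpolation=2)
    cv2.imwrite('pics/c_'+nm+'.png',c)
print('hub top', onz(t,308,152,.184),'side',onz(s,349,163,.184))
print('foot top',onz(t,310,172,.01),'side',onz(s,347,233,.01))
print('dish side',onz(s,267,214,.014),'boat',onz(s,286,291,.01),onz(t,344,247,.01))
print('lens',onz(t,261,237,.165))
E
```

```text
top blue [(35, array([239.9, 225.4]), array([ 7, 10], dtype=int32)), (100, array([279.5, 247.7]), array([12, 13], dtype=int32))]
top tan []
side blue [(87, array([288.5, 151.8]), array([25,  7], dtype=int32)), (33, array([239.8, 164.1]), array([11,  4], dtype=int32)), (27, array([225.7, 177. ]), array([9, 7], dtype=int32))]
side tan []
hub top [0.59854609 0.15613973 0.184     ] side [0.59388615 0.1444461  0.184     ]
foot top [0.59921888 0.15553814 0.01      ] side [0.59943805 0.15302205 0.01      ]
dish side [0.47508245 0.28349614 0.014     ] boat [0.42568169 0.06494496 0.01      ] [0.42473454 0.07209732 0.01      ]
lens [0.43120647 0.24224548 0.165     ]
```

View pics/c_top.png

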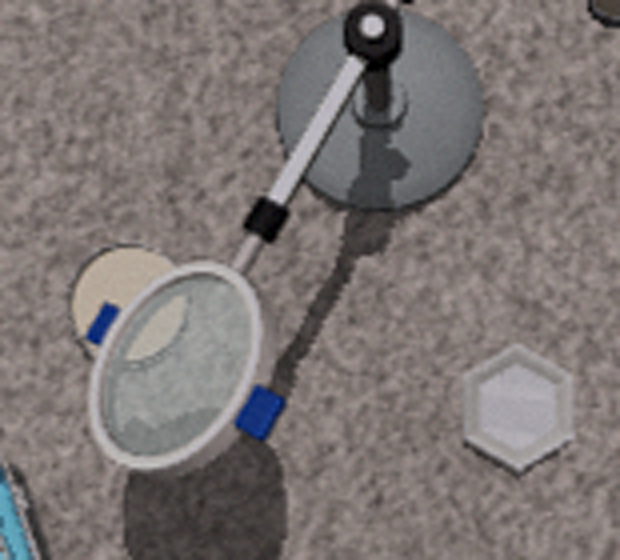

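View pics/c_side.png

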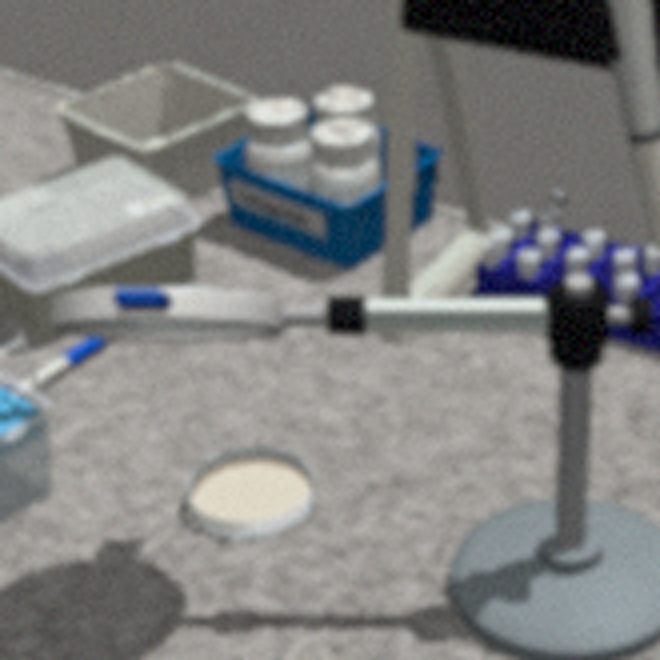

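```bash
python3 - <<'E'
from h import *
t=grab_frame('top');s=grab_frame('side')
hub=(onz(t,308,151.5,.184)+0)[:2]
d1=onz(t,248.2,221.7,.014)[:2];d2=onz(s,267.8,213.8,.014)[:2]
print('hub',hub,'dish',d1,d2)
tr=tri(t,(279.5,247.7),s,(239.8,164.1));print('tab_r',tr)
# lens via rim ellipse in top crop
lens=onz(t,215+176/4,145+366/4,.165);print('lens',lens,np.linalg.norm(lens[:2]-hub))
j=onz(t,215+267/4,145+220/4,.165);print('joint',j,np.linalg.norm(j[:2]-hub),np.degrees(np.arctan2(*(j[:2]-hub)[::-1])),np.degrees(np.arctan2(*(lens[:2]-hub)[::-1])))
print('tab mid',(onz(t,279.5,247.7,tr[0][2])+onz(t,239.9,225.4,.33-tr[0][2]))/2)
for d in(d1,d2,(d1+d2)/2):print(np.degrees(np.arctan2(*(d-hub)[::-1])),np.linalg.norm(d-hub))
for P in((.19,-.595,.23),(.38,-.4,.2),(.38,-.32,.2),(.45,-.2,.2),(.5,0,.2),(0,0,0)):print(P,proj(t,P))
for c in((572,225),(520,65),(395,105),(605,105)):print(c,onz(t,*c,.15))
E
```

```text
hub [0.59956327 0.1561719 ] dish [0.47668028 0.29437763] [0.47687334 0.2833535 ]
tab_r (array([0.40973698, 0.20205655, 0.20309304]), np.float64(6.3800499226472614e-06))
lens [0.43206811 0.24616058 0.165     ] 0.1901383447787529
joint [0.50477109 0.20528069 0.165     ] 0.1067578108074834 152.61277541904104 151.75257968883963
tab mid [0.43305868 0.24682522 0.165     ]
131.64128348294736 0.1849352617156458
133.97016672033934 0.17671438891174143
132.77925184521453 0.18078750212058659
(0.19, -0.595, 0.23) [746.65544405 391.1554479 ]
(0.38, -0.4, 0.2) [607.28415035 272.78843858]
(0.38, -0.32, 0.2) [563.72094983 271.64378737]
(0.45, -0.2, 0.2) [496.3572486  231.70566382]
(0.5, 0, 0.2) [388.98284354 202.35303015]
(0, 0, 0) [374.4036772  448.86319779]
(572, 225) [ 0.47239782 -0.37288707  0.15      ]
(520, 65) [ 0.81382237 -0.29049721  0.15      ]
(395, 105) [ 0.7153624  -0.02185092  0.15      ]
(605, 105) [ 0.7280777  -0.46433238  0.15      ]
```

Call:
move_arm:
  plan:
    - [[0.92, -0.81, -1, 0, 0, 0, -1], [0.92, -0.81, -1, 0, 0, 0, -1], [0.92, -0.81, -1, 0, 0, 0, -1], [0.92, -0.81, -1, 0, 0, 0, -1], [0.92, -0.81, -1, 0, 0, 0, -1], [0.92, -0.81, 0, 0, 0, 0, -1], [0.92, -0.81, 0, 0, 0, 0, -1], [0.92, -0.81, 0, 0, 0, 0, -1], [0.92, -0.81, 0, 0, 0, 0, -1], [0.92, -0.81, 0, 0, 0, 0, -1]]

```text
clock: 1.3
position: [0.3171, -0.3836, 0.3314]
tool_rot: [3.142, -0.0, 0.311]
force: [0.6, -0.2, -0.4]
grip_width: -0.0
finger_force: 0.0
```

Call:
move_arm:
  plan:
    - [[0.92, -0.81, 0, 0, 0, 0, -1], [0.92, -0.81, 0, 0, 0, 0, -1], [0.92, -0.81, 0, 0, 0, 0, -1], [0.92, -0.81, 0, 0, 0, 0, -1], [0.92, -0.81, 0, 0, 0, 0, -1], [0.48, -0.9, 0, 0, 0, 0, -1], [0.48, -0.9, 0, 0, 0, 0, -1], [0.48, -0.9, 0, 0, 0, 0, -1], [0.48, -0.9, 0, 0, 0, 0, -1], [0.48, -0.9, 0, 0, 0, 0, -1]]

```text
clock: 2.3
position: [0.3978, -0.1781, 0.3314]
tool_rot: [3.141, -0.0, 0.311]
force: [1.2, 0.2, 0.5]
grip_width: 0.0
finger_force: 0.0
```

Call:
move_arm:
  plan:
    - [[0.48, -0.9, 0, 0, 0, 0, -1], [0.48, -0.9, 0, 0, 0, 0, -1], [0.48, -0.9, 0, 0, 0, 0, -1], [0.48, -0.9, 0, 0, 0, 0, -1], [0.48, -0.9, 0, 0, 0, 0, -1], [0.48, -0.9, 0, 0, 0, 0, -1], [0.48, -0.9, 0, 0, 0, 0, -1], [0.48, -0.9, 0, 0, 0, 0, -1], [0.48, -0.9, 0, 0, 0, 0, -1], [0, 0, 0, 0, 0, 0, -1]]

```text
clock: 3.3
position: [0.4307, 0.004, 0.3314]
tool_rot: [-3.141, -0.001, 0.314]
force: [-0.8, -0.5, 0.1]
grip_width: 0.0002
finger_force: 0.0
```

Call:
move_arm:
  plan:
    - [[0, 0, 0, 0, 0, -0.92, -1], [0, 0, 0, 0, 0, -0.92, -1], [0, 0, 0, 0, 0, -0.92, -1], [0, 0, 0, 0, 0, -0.92, -1], [0, 0, 0, 0, 0, -0.92, -1], [0, 0, 0, 0, 0, -0.92, -1], [0, 0, 0, 0, 0, -0.92, -1], [0, 0, 0, 0, 0, -0.92, -1], [0.93, -0.7, 0, 0, 0, 0, -1], [0.93, -0.7, 0, 0, 0, 0, -1]]

```text
clock: 4.3
position: [0.4231, 0.0473, 0.3313]
tool_rot: [3.141, 0.0, 1.08]
force: [-0.5, 0.7, 0.2]
grip_width: 0.0001
finger_force: 0.0
```

Call:
move_arm:
  plan:
    - [[0.93, -0.7, 0, 0, 0, 0, -1], [0.93, -0.7, 0, 0, 0, 0, -1], [0.93, -0.7, 0, 0, 0, 0, -1], [0.93, -0.7, 0, 0, 0, 0, -1], [0.93, -0.7, 0, 0, 0, 0, -1], [0.93, -0.7, 0, 0, 0, 0, -1], [0, 0, 1, 0, 0, 0, -1], [0, 0, 1, 0, 0, 0, -1], [0, 0, 1, 0, 0, 0, -1], [0, 0, 1, 0, 0, 0, -1]]

```text
clock: 5.3
position: [0.4017, 0.1851, 0.2505]
tool_rot: [3.141, 0.0, 1.081]
force: [0.4, 0.8, -0.7]
grip_width: 0.0005
finger_force: 0.0
```

```bash
python3 - <<'E'
from h import *
o=observe();print(o['position'],o['tool_rot'],o['force'],o['qpos'])
w=grab_frame('side');a=w['color'][80:280,140:390]
cv2.imwrite('pics/s1.png',cv2.resize(cv2.cvtColor(a,cv2.COLOR_RGB2BGR),None,fx=2.5,fy=2.5))
print(proj(w,o['position']))
E
```

```text
[0.40169344 0.18506189 0.25054622] [3.14133613e+00 1.53590499e-04 1.08103140e+00] [ 0.381284    0.83719525 -0.7210025 ] [ 0.02344447  0.26205232 -0.69696372  2.00658499  0.20738362  0.94253439
 -1.26928914]
[234.99010142 145.26392574]
```

View pics/s1.png

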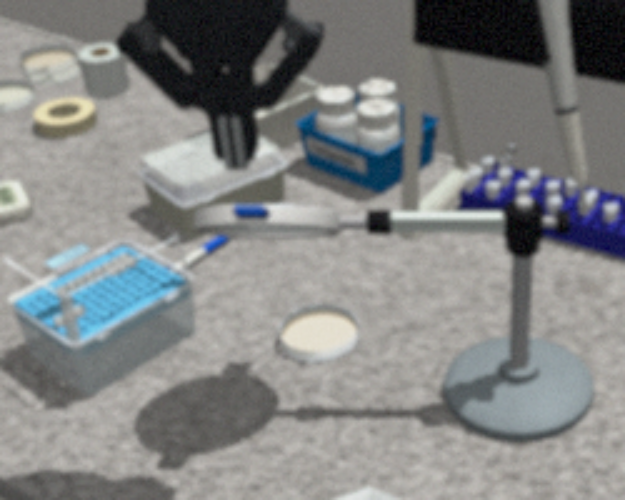

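Call:
move_arm:
  plan:
    - [[0.35, 0, 0.6, 0, 0, 0, -1], [0, 0, 0.6, 0, 0, 0, -1], [0, 0, 0.6, 0, 0, 0, -1], [0, 0, 0.3, 0, 0, 0, -1], [0, 0, 0.3, 0, 0, 0, -1], [0, 0, 0.3, 0, 0, 0, -1], [0, 0, 0.3, 0, 0, 0, -1], [0, 0, 0, 0, 0, 0, -1], [0, 0, 0, 0, 0, 0, -1], [0, 0, 0, 0, 0, 0, -1]]

```text
clock: 6.35
position: [0.4051, 0.192, 0.1915]
tool_rot: [3.141, -0.0, 1.081]
force: [-0.1, -0.7, 0.6]
grip_width: -0.0001
finger_force: 0.0
```

```bash
python3 - <<'E'
from h import *
o=observe();print(o['position'],o['force'])
t=grab_frame('top');s=grab_frame('side')
for nm,f,c in(('top',t,(225,205)),('side',s,(215,150))):
    H=cv2.cvtColor(f['color'],cv2.COLOR_RGB2HSV)[c[1]:c[1]+75,c[0]:c[0]+75]
    print(nm,[(int(a),p+c) for a,p,b in blobs((H[...,0]>100)&(H[...,0]<130)&(H[...,1]>130))])
E
```

```text
[0.40507474 0.19196983 0.19153702] [-0.08811413 -0.70533612  0.62895436]
top []
side [(44, array([284. , 151.5])), (19, array([224.9, 177.5]))]
```

Call:
move_arm:
  plan:
    - [[0, 0, -0.4, 0, 0, 0, -1], [-0.3, 0, 0, 0, 0, 0, -1], [0, 0, 0.4, 0, 0, 0, -1], [0, 0, 0.3, 0, 0, 0, -1], [0, 0, 0.3, 0, 0, 0, -1], [0, 0, 0.3, 0, 0, 0, -1], [0, 0, 0.2, 0, 0, 0, -1], [0, 0, 0, 0, 0, 0, -1], [0, 0, 0, 0, 0, 0, -1], [0, 0, 0, 0, 0, 0, -1]]

```text
clock: 7.45
position: [0.4023, 0.1867, 0.1695]
tool_rot: [3.141, -0.001, 1.081]
force: [-0.2, 0.7, -0.3]
grip_width: 0.0002
finger_force: 0.0
```

```bash
python3 - <<'E'
from h import *
o=observe();print(o['position'],o['force'])
s=grab_frame('side');a=s['color'][120:240,180:380]
cv2.imwrite('pics/s2.png',cv2.resize(cv2.cvtColor(a,cv2.COLOR_RGB2BGR),None,fx=4,fy=4,interpolation=2))
E
```

```text
[0.40232195 0.18674747 0.16950015] [-0.15735036  0.6898729  -0.33264769]
```

View pics/s2.png

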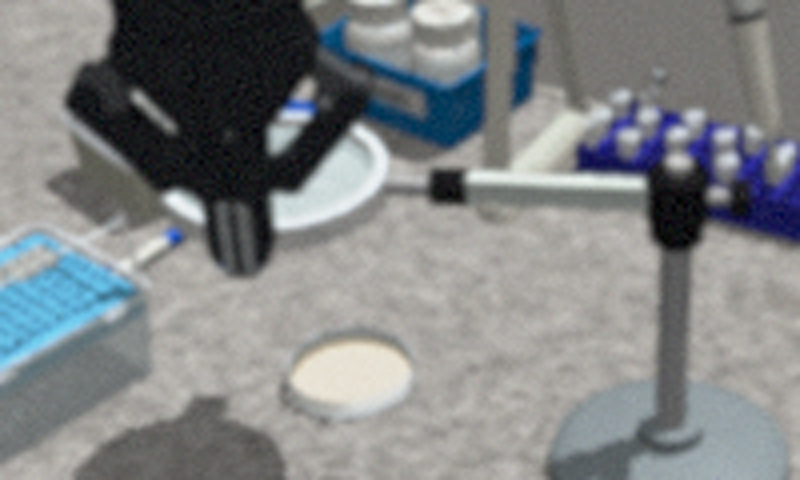

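Call:
move_arm:
  plan:
    - [[0, 0, -1, 0, 0, 0, -1], [0, 0, -1, 0, 0, 0, -1], [0, 0, -1, 0, 0, 0, -1], [0.24, 0.9, 0, 0, 0, 0, -1], [0.24, 0.9, 0, 0, 0, 0, -1], [0.24, 0.9, 0, 0, 0, 0, -1], [0.24, 0.9, 0, 0, 0, 0, -1], [0.24, 0.9, 0, 0, 0, 0, -1], [0.24, 0.9, 0, 0, 0, 0, -1], [0, 0, 0, 0, 0, 0, -1]]

```text
clock: 8.5
position: [0.5127, 0.1605, 0.2292]
tool_rot: [3.141, -0.001, 1.08]
force: [-0.5, -0.2, -0.6]
grip_width: 0.0002
finger_force: 0.0
```

```bash
python3 - <<'E'
from h import *
o=observe();print(o['position'],o['force'])
t=grab_frame('top');s=grab_frame('side')
for nm,f,c in(('top',t,(225,195)),('side',s,(205,140))):
    H=cv2.cvtColor(f['color'],cv2.COLOR_RGB2HSV)[c[1]:c[1]+85,c[0]:c[0]+95]
    print(nm,[(int(a),p+c) for a,p,b in blobs((H[...,0]>100)&(H[...,0]<130)&(H[...,1]>130))])
a=np.vstack([t['color'][120:290,190:390],s['color'][100:270,170:370]])
cv2.imwrite('pics/m3.png',cv2.resize(cv2.cvtColor(a,cv2.COLOR_RGB2BGR),None,fx=1.75,fy=1.75,interpolation=2))
E
```

```text
[0.51266255 0.16045945 0.22915815] [-0.53163049 -0.17917175 -0.6209303 ]
top [(70, array([227.7, 214.3])), (100, array([279.7, 250.5]))]
side [(246, array([284.6, 147.5])), (15, array([257.2, 146. ])), (64, array([240.5, 182.4]))]
```

View pics/m3.png

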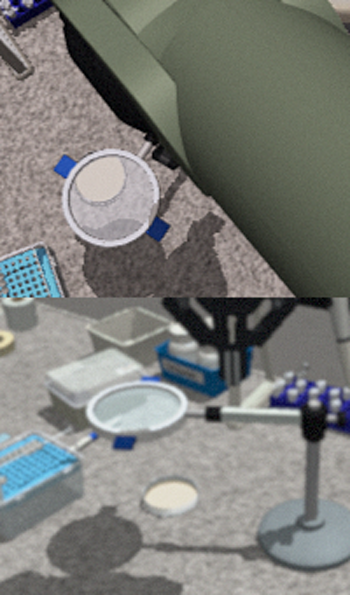

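```bash
python3 - <<'E'
from h import *
t=grab_frame('top');s=grab_frame('side')
H=cv2.cvtColor(t['color'],cv2.COLOR_RGB2HSV)[195:280,205:300]
b=blobs((H[...,0]>100)&(H[...,0]<130)&(H[...,1]>130));print([(int(x[0]),x[1]+[205,195]) for x in b])
H2=cv2.cvtColor(s['color'],cv2.COLOR_RGB2HSV)[140:225,205:300]
print([(int(a),p+[205,140],q[2:]) for a,p,q in blobs((H2[...,0]>100)&(H2[...,0]<130)&(H2[...,1]>130))])
hub=np.array([.5996,.1562])
r=tri(t,(279.7,250.5),s,(240.5,182.4));print('r',r)
tl=b[0][1]+[205,195]
l=tri(t,tl,s,(257.2,146));print('l',l)
m=(onz(t,279.7,250.5,.1685)+onz(t,*tl,.1685))/2;print('mid',m,np.degrees(np.arctan2(*(m[:2]-hub)[::-1])),np.linalg.norm(m[:2]-hub))
print('sep',np.linalg.norm(onz(t,279.7,250.5,.1685)-onz(t,*tl,.1685)))
e=onz(t,253.4,232.6,.172);print('ring',e,np.degrees(np.arctan2(*(e[:2]-hub)[::-1])),np.linalg.norm(e[:2]-hub))
print('dish',onz(t,247.7,221.7,.012))
E
```

```text
[(93, array([226.7, 214.6])), (100, array([279.6, 250.5])), (25, array([213., 265.]))]
[(243, array([284.2, 147.6]), array([36, 17], dtype=int32)), (16, array([257.4, 146. ]), array([10,  3], dtype=int32)), (66, array([240.5, 182.5]), array([12,  7], dtype=int32))]
r (array([0.40675466, 0.20493385, 0.164218  ]), np.float64(0.0008854686811218029))
l (array([0.47522081, 0.31029081, 0.16717233]), np.float64(0.005129266321859721))
mid [0.43935381 0.25764032 0.1685    ] 147.66504477740645 0.18965490087553535
sep 0.12508986987028836
ring [0.43872769 0.25630649 0.172     ] 148.10711157048152 0.18947614138496546
dish [0.47686757 0.29587243 0.012     ]
```

Call:
move_arm:
  plan:
    - [[0, 0, 1, 0, 0, 0.85, -1], [0, 0, 1, 0, 0, 0.85, -1], [0, 0, 1, 0, 0, 0.85, -1], [0, 0, 0.95, 0, 0, 0.85, -1], [0.5, -0.23, 0, 0, 0, 0, -1], [0.5, -0.23, 0, 0, 0, 0, -1], [0.4, -0.18, 0, 0, 0, 0, -1], [0.3, -0.14, 0, 0, 0, 0, -1], [0.2, -0.09, 0, 0, 0, 0, -1], [0.2, -0.09, 0, 0, 0, 0, -1]]

```text
clock: 9.7
position: [0.5298, 0.2036, 0.1505]
tool_rot: [3.141, 0.0, 0.726]
force: [-0.9, -3.0, 0.3]
grip_width: 0.0001
finger_force: 1.3
```

```bash
cat > m.py <<'E'
from h import *
o=observe();print(o['position'],o['tool_rot'],o['force'])
t=grab_frame('top')
H=cv2.cvtColor(t['color'],cv2.COLOR_RGB2HSV)[185:280,215:310]
b=[x[1]+[215,185] for x in blobs((H[...,0]>100)&(H[...,0]<130)&(H[...,1]>130),50)];print(b)
hub=np.array([.5996,.1562])
A=[onz(t,*p,.1685) for p in b[:2]]
m=(A[0]+A[1])/2;print('mid',m,np.degrees(np.arctan2(*(m[:2]-hub)[::-1])),np.linalg.norm(m[:2]-hub),'sep',np.linalg.norm(A[0]-A[1]),'dist',m[:2]-[.4769,.2948])
a=t['color'][140:290,190:390]
cv2.imwrite('pics/last.png',cv2.resize(cv2.cvtColor(a,cv2.COLOR_RGB2BGR),None,fx=3,fy=3,interpolation=2))
E
python3 m.py
```

```text
[0.52980052 0.20356105 0.15053152] [3.14134394e+00 3.48388068e-05 7.25637097e-01] [-0.86895598 -3.02891085  0.30817826]
[array([217.6, 195.9]), array([259.5, 242.6])]
mid [0.46455242 0.28750722 0.1685    ] 135.80453951618694 0.1883598503348914 sep 0.12420589054313942 dist [-0.01234758 -0.00729278]
```

Call:
move_arm:
  plan:
    - [[0.1, 0, 0, 0, 0, 0, -1], [0.1, 0, 0, 0, 0, 0, -1], [0.1, 0, 0, 0, 0, 0, -1], [0, 0, 0, 0, 0, 0, -1], [0, 0, 0, 0, 0, 0, -1], [-0.5, 0, 0, 0, 0, 0, -1], [-1, 0, 0, 0, 0, 0, -1], [-1, 0, 0, 0, 0, 0, -1], [-1, 0, 0, 0, 0, 0, -1], [0, 0, 0, 0, 0, 0, -1]]

```text
clock: 10.75
position: [0.48, 0.1587, 0.1504]
tool_rot: [3.141, 0.002, 0.724]
force: [0.0, 1.0, 0.6]
grip_width: 0.0001
finger_force: 0.0
```

```bash
sed -i 's/185:280,215:310/175:280,205:310/;s/\[215,185\]/[205,175]/' m.py; python3 m.py
```

```text
[0.4799876  0.15872521 0.15036653] [3.14081076e+00 1.55643868e-03 7.24187097e-01] [0.03767948 1.01820136 0.59320276]
[array([213.2, 190. ]), array([253.2, 238.8])]
mid [0.47378642 0.29848957 0.1685    ] 131.48337272571754 0.18993519123012514 sep 0.1254773709823574 dist [-0.00311358  0.00368957]
```

View pics/last.png

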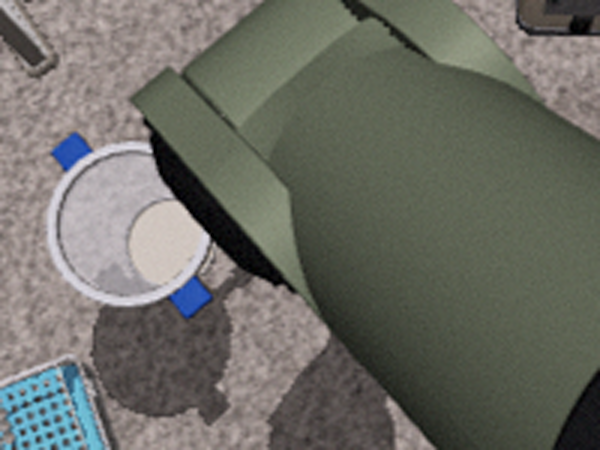

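The lens ring now surrounds the dish: tabs at top-view (213,190) and (253,239), with the offset explained by parallax. One last check of the level, from the side view.

```bash
python3 - <<'E'
from h import *
s=grab_frame('side')
H=cv2.cvtColor(s['color'],cv2.COLOR_RGB2HSV)[120:230,200:330]
B=[(int(a),p+[200,120]) for a,p,q in blobs((H[...,0]>100)&(H[...,0]<130)&(H[...,1]>130))];print(B)
t=grab_frame('top')
for a,p in B:
    print(p,'as r',tri(t,(253.2,238.8),s,p),'as l',tri(t,(213.2,190),s,p))
print('dish',onz(s,267.8,213.8,.014))
E
```

```text
[(23, array([261.4, 129.7])), (68, array([310.2, 131.5])), (73, array([242.1, 165.5])), (27, array([225.9, 176.7]))]
[261.4 129.7] as r (array([0.44321507, 0.23851884, 0.24181068]), np.float64(0.044306993852146336)) as l (array([0.50855069, 0.33815502, 0.18508649]), np.float64(0.018085601510865218))
[310.2 131.5] as r (array([0.48103258, 0.21793585, 0.23955394]), np.float64(0.1298871873786604)) as l (array([0.55824214, 0.32552528, 0.16801294]), np.float64(0.08091942551423383))
[242.1 165.5] as r (array([0.42764896, 0.25707199, 0.16484867]), np.float64(0.000603015611609055)) as l (array([0.49508317, 0.36369316, 0.09914105]), np.float64(0.07624062497343007))
[225.9 176.7] as r (array([0.41258376, 0.26331474, 0.14450418]), np.float64(0.032865226982215806)) as l (array([0.47713846, 0.36699643, 0.08330642]), np.float64(0.11686434548480412))
dish [0.47687334 0.2833535  0.014     ]
```

```bash
python3 -c "
from workcell import job_done
print(job_done())"
```

```text
the job is handed in; nothing more can be done
None
```

I handed the job in with the lens about 5 mm from the dish centre by the top camera (about 15 mm at worst by the side camera, limit 18 mm). The head is level to about 0.05 rad, the robot is clear of everything, and the dish and weigh boat were never touched; the hand-in returned no verdict.

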